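# Put four panel gauges into their right wells

### The job

In the white instrument housing three gauges were refitted in each other's wells, and the fourth gauge is still standing on the bench. Rearrange them, using the empty well (or clear bench) as the spare spot, until every gauge sits fully home, dial up, in the well whose collar has the colour of its dial band; how a dial is turned does not matter, it is clocked later when the clamps go on. Set the gauges down without dropping or tipping them over, and leave the odometer drive and the screwdriver where they are.

Things in the scene. Friction and masses are not known exactly. Their poses are not given: they have to be found in the camera images.
- gauge_red: Loose panel gauge, red band on its black dial, 0.12 kg. Grip the black bezel drum: 56 mm diameter, from 26 to 42 mm above the origin (rim and needle reach 45). Body below it: 41 mm diameter, tapering over the lowest 10 mm to a flat 30 mm foot. Origin: centre of the foot; z up through the dial. Starts seated in another colour's well.
- gauge_yellow: Loose panel gauge, yellow band on its black dial, 0.12 kg. Grip the black bezel drum: 56 mm diameter, from 26 to 42 mm above the origin (rim and needle reach 45). Body below it: 41 mm diameter, tapering over the lowest 10 mm to a flat 30 mm foot. Origin: centre of the foot; z up through the dial. Starts seated in another colour's well.
- gauge_blue: Loose panel gauge, blue band on its black dial, 0.12 kg. Grip the black bezel drum: 56 mm diameter, from 26 to 42 mm above the origin (rim and needle reach 45). Body below it: 41 mm diameter, tapering over the lowest 10 mm to a flat 30 mm foot. Origin: centre of the foot; z up through the dial. Starts seated in another colour's well.
- gauge_green: Loose panel gauge, green band on its black dial, 0.12 kg. Grip the black bezel drum: 56 mm diameter, from 26 to 42 mm above the origin (rim and needle reach 45). Body below it: 41 mm diameter, tapering over the lowest 10 mm to a flat 30 mm foot. Origin: centre of the foot; z up through the dial. Starts on the bench beyond the housing.
- well_red: Fixed white round well with a flat red collar, 76 mm outside diameter, seen as a ring round a seated gauge. Bore 48 mm, 40 mm deep. Origin: centre of its underside, 4 mm above the bench; z up; collar top 44 mm above it. A seated gauge's bezel rests on the collar, its origin 18 mm above the well's. The wells stand in one row along their y axis, 95 mm apart, colours in any order; x is across the row.
- well_yellow: Fixed white round well with a flat yellow collar, 76 mm outside diameter, seen as a ring round a seated gauge. Bore 48 mm, 40 mm deep. Origin: centre of its underside, 4 mm above the bench; z up; collar top 44 mm above it. A seated gauge's bezel rests on the collar, its origin 18 mm above the well's. The fixed white housing round the row is 108 mm across (x) by 420 mm long (y), walls 36 mm high: lower than the collars.
- well_blue: Fixed white round well with a flat blue collar, 76 mm outside diameter, seen as a ring round a seated gauge. Bore 48 mm, 40 mm deep. Origin: centre of its underside, 4 mm above the bench; z up; collar top 44 mm above it. A seated gauge's bezel rests on the collar, its origin 18 mm above the well's. The collars leave 19 mm between them; fingers closing across the row (x) meet nothing.
- well_green: Fixed white round well with a flat green collar, 76 mm outside diameter, seen as a ring round a seated gauge. Bore 48 mm, 40 mm deep. Origin: centre of its underside, 4 mm above the bench; z up; collar top 44 mm above it. A seated gauge's bezel rests on the collar, its origin 18 mm above the well's. Empty at the start.
- odometer: Bystander: loose odometer drive, steel frame 50 x 76 mm with black and white number wheels, 37 mm high, 0.18 kg, on the bench beyond the housing. Origin: centre of its underside.
- screwdriver: Bystander: loose screwdriver with a red handle, 200 mm long, lying on the bench at the right-hand (-y) end of the housing. Origin at the middle of its length, on the bench; x along the blade.
Not all that is in view belongs to the job. What is shaped like the well_red but brown or pink is not meant.

How it is judged:
By the outcome, as a careful person would: the job done as asked, in the order asked, and still so for the second after the job is handed in, with the robot touching nothing.
It also fails if it takes over 112 s, if anything falls off the work surface, if the arm or the gripper's body presses on something with over 40 N, if the wrist force passes 120 N, or if a joint passes its speed limit or range.

### The arm

A 6-joint arm with a two-finger parallel gripper is mounted at the origin on the work surface. World frame = base frame: x ahead of the robot, y to its left, z up, the work surface at z = 0. Lengths are in mm, angles in rad, forces in N, time in s.
With the tool pointing down it reaches from about 400 to 925 mm from the base axis. Payload 12.5 kg.
Tool frame: the origin (TCP) lies midway between the tips of the shut fingers; the grasp point (between the pads) lies 19 mm behind it (env.tcp_to_grasp is the distance from the TCP to the grasp point, in mm); z points along the fingers, y is the line along which they close (so a half turn about z gives the same grasp; the last joint's range is limited). The gripper opens to 95 mm and grips with 3 to 60 N. Pads are 20 mm wide; open, the fingers measure 119 mm over their backs; the gripper's body (75 mm by 180 mm) begins 59 mm behind the grasp point.
Start: joints at [-1.222, 0.491, 1.559, -0, 1.092, -0.106], TCP at [274.576, -561.476, 214.661] pointing down, gripper open.
Joint ranges: [-3.1, 3.1], [-0.84, 2.19], [0.05, 2.79], [-1.13, 4.28], [0.06, 2.93], [-2.69, 2.69]. Speed limits (rad/s): [2.22, 2.22, 2.79, 3.14, 3.14, 3.14].

### API

Orientations are given as [roll, pitch, yaw] about the fixed x, y, z axes, in that order (R = Rz(yaw) Ry(pitch) Rx(roll)).
In Python, from cell import env gives the robot as it stands. The module is installed in compiled form; this text tells all that it offers.
- The arm moves only by the tool step_arm, never from a script. Its argument "plan" is a list that holds one entry, the list of rows, each a list of 5 numbers: the shift along the tool's x, y, z in mm, then the turn about the tool's z in degrees, then the opening, from -1 (shut) to 1 (fully open). A call has 1 to 8 rows; each row is the pose to reach, as a shift and turn from the pose commanded when the call began, along the tool's axes at that moment; what a row does not reach only later rows make up. A row lasts 1/12 s, in which the tool goes at most 41.7 mm and 7.16 degrees, less where a joint would pass 70% of its speed; a pose out of reach is approached as far as the arm can. A call with a gripper value outside its range is refused whole. The fingers move at their own pace and stop on an object; the grip force is fixed at half the most. Time passes only in rows, so rows that repeat a pose let the fingers close. It gives the time, the measured TCP pose, the force, the opening and the grip force at its end, in the units of the state.
- env.state(): the state, without advancing time (a new reading comes with each control period).
- env.read_camera(name): name is "scene" or "top" or "wrist"; returns the picture (480x640x3 uint8, blue, green, red); there is no depth.
- env.get_calibration(name): a dict with "K" (3x3 intrinsics, pixels), "extrinsics" (4x4, takes a point from world to camera coordinates). Camera axes: x right, y up, looking along -z (the intrinsics and any distortion apply to the point x, -y, -z); pixel columns grow to the right and rows downward; lengths in mm; the calibration is good to about 2 mm. The wrist camera is an equidistant fisheye: a pixel r from the principal point sees the ray r / f radians off the axis. A picture is of the moment at which its call begins: read the wrist's pose just before it. get_calibration takes no time and is no camera call; for the wrist camera it gives the pose at the moment of the call.
- env.job_done(): hands the job in; it is judged then, once.
The state is a dict: "t": time; "joints": joint angles; "qvel": joint speeds; "tau": joint torques, N m; "eef_pos": TCP position; "tcp_rot": TCP orientation; "ft_force": force on the tool from outside, world axes, zero at the start; "moment": the same for the moment, N m; "opening": opening from 0.0 (shut) to 1.0 (fully open); "grip_force": force on a finger pad.
Only numpy, scipy, OpenCV 4.12 (cv2) and the standard library are available. Lean on these libraries where they do the work, as an engineer would, in place of code of your own. Each camera call takes 0.05 s, during which the arm holds its last target. There are 200 camera calls.

## Working session

There is one attempt and no reset: what is moved stays moved. The work goes in short steps, Python scripts to look and compute and a tool call to move; the robot and the scene stay as the last step left them, time stands still between calls to the robot, and variables do not carry over. Pictures are saved under pics/ and viewed, at most 14 in all, crops included, and the job is handed in when it is done.

Besides the shell and the picture viewer there is one more tool, called after "Call:" in YAML: its name, and indented under it one key for each argument. step_arm: Moves the arm, as the interface text tells. Its arguments: {"type":"object","properties":{"plan":{"type":"array"}},"required":["plan"]}

```bash
mkdir -p pics
python3 - <<'E'
from cell import env
import cv2
for n in ("top","scene"):
    cv2.imwrite(f"pics/{n}0.png",env.read_camera(n))
    c=env.get_calibration(n);print(n,c)
s=env.state();print(s)
E
```

```text
top {'K': array([[442.58738698,   0.        , 324.58440146],
       [  0.        , 442.58738698, 248.96121291],
       [  0.        ,   0.        ,   1.        ]]), 'extrinsics': array([[-1.49544791e-02, -9.98658003e-01,  4.95838330e-02,
        -1.26340474e+02],
       [ 9.97661219e-01, -1.15949944e-02,  6.73620747e-02,
        -5.01754851e+02],
       [-6.66967507e-02,  5.04752320e-02,  9.96495757e-01,
        -7.88343095e+02],
       [ 0.00000000e+00,  0.00000000e+00,  0.00000000e+00,
         1.00000000e+00]])}
scene {'K': array([[522.83987044,   0.        , 318.88471236],
       [  0.        , 522.83987044, 242.47937366],
       [  0.        ,   0.        ,   1.        ]]), 'extrinsics': array([[ 7.71720298e-01,  6.35806943e-01,  1.40468196e-02,
        -3.11540604e+02],
       [-4.60036414e-01,  5.42853213e-01,  7.02621440e-01,
         2.60702737e+02],
       [ 4.39106229e-01, -5.48689275e-01,  7.11425189e-01,
        -1.36502787e+03],
       [ 0.00000000e+00,  0.00000000e+00,  0.00000000e+00,
         1.00000000e+00]])}
{'t': 0.1, 'joints': array([-1.22160290e+00,  4.91501317e-01,  1.55936863e+00, -8.81667019e-06,
        1.09170792e+00, -1.05591379e-01]), 'qvel': array([-1.35364879e-03, -2.33490605e-04, -2.15712463e-03,  8.05793756e-05,
       -2.44704977e-03,  1.16852799e-04]), 'tau': array([ 4.41983779e-03, -6.13623762e+01, -2.58607435e+01,  6.94348686e-02,
        4.70018294e-02, -6.19597608e-05]), 'eef_pos': array([ 274.49515781, -561.26500149,  214.12576545]), 'tcp_rot': array([-3.14061210e+00, -9.60608779e-05,  4.54788829e-01]), 'ft_force': array([-0.65741181,  0.11995599, -0.34229471]), 'moment': array([-0.02440145,  0.00682255,  0.02072461]), 'grip_force': 0.0, 'opening': 0.9989411631392696}
```

View pics/top0.png

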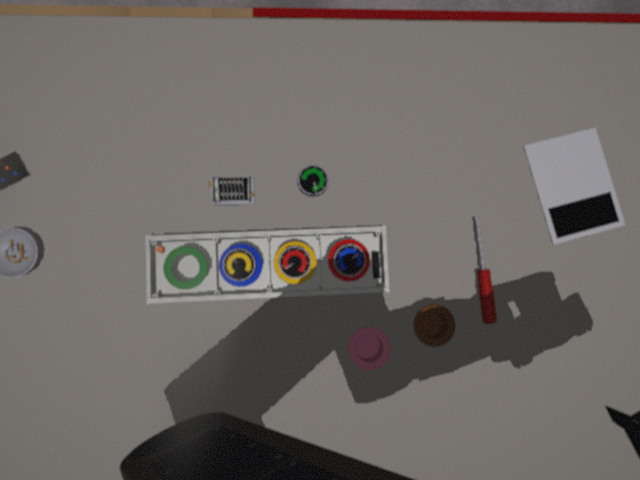

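View pics/scene0.png

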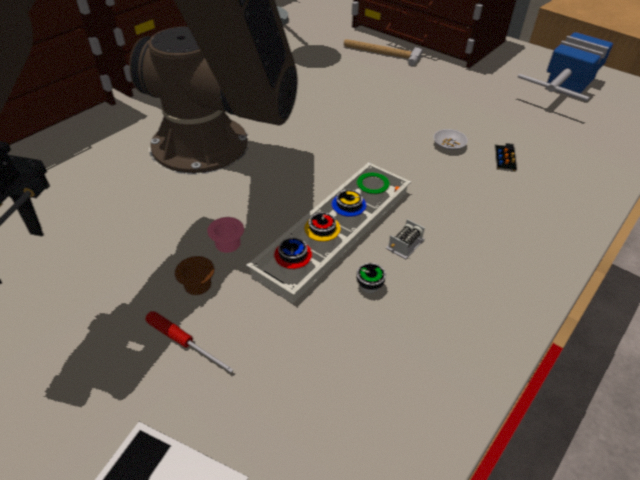

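Top view: wells run left to right as green (187,266, empty), blue (241,264, holds the yellow gauge), yellow (295,262, holds red) and red (349,260, holds blue). The green gauge is on the bench at (313,180). I'll segment both views and triangulate.

```bash
cat > h.py <<'E'
import numpy as np,cv2
from cell import env
def ray(cal,px):
    K=cal["K"];E=cal["extrinsics"]
    d=np.array([(px[0]-K[0,2])/K[0,0],-(px[1]-K[1,2])/K[1,1],-1.])
    R=E[:3,:3];return -R.T@E[:3,3],R.T@d/np.linalg.norm(d)
def atz(cal,px,z):
    c,d=ray(cal,px);return c+d*(z-c[2])/d[2]
def tri(rs):
    A=np.zeros((3,3));b=np.zeros(3)
    for c,d in rs:
        P=np.eye(3)-np.outer(d,d);A+=P;b+=P@c
    x=np.linalg.solve(A,b);return x,[np.linalg.norm((np.eye(3)-np.outer(d,d))@(x-c)) for c,d in rs]
def masks(im):
    h=cv2.cvtColor(im,cv2.COLOR_BGR2HSV);H,S,V=cv2.split(h);ok=(S>110)&(V>45)
    return {"red":ok&((H<8)|(H>172)),"yellow":ok&(H>20)&(H<34),"green":ok&(H>50)&(H<85),"blue":ok&(H>105)&(H<130)}
E
python3 - <<'E'
from h import *
ims={n:cv2.imread(f"pics/{n}0.png") for n in("top","scene")}
roi={"top":(145,150,395,310),"scene":(240,150,420,305)}
for n,im in ims.items():
    c=env.get_calibration(n);x0,y0,x1,y1=roi[n]
    for k,m in masks(im).items():
        m=m[y0:y1,x0:x1].astype(np.uint8)
        N,L,st,ce=cv2.connectedComponentsWithStats(m)
        for i in range(1,N):
            if st[i,4]>25:
                p=np.argwhere(L==i)[:,::-1].astype(np.float32)
                h=cv2.convexHull(p);e=cv2.fitEllipse(h) if len(h)>5 else None
                q=np.array(e[0])+[x0,y0]
                print(n,k,st[i,4],(ce[i]+[x0,y0]).round(1),q.round(1),np.round(e[1],1),atz(c,q,48).round(1),atz(c,q,66).round(1))
a=cv2.resize(ims["top"][160:310,145:395],None,fx=3,fy=3,interpolation=2)
b=cv2.resize(ims["scene"][150:310,240:420],None,fx=3.5,fy=3.5,interpolation=2)
cv2.imwrite("pics/ta.png",a);cv2.imwrite("pics/sb.png",b)
E
```

```text
top red 507 [347.  259.4] [348.3 259.7] [40.7 42.1] [ 478.7 -173.1   48. ] [ 478.  -171.3   66. ]
top red 315 [295.3 259.3] [294.6 261.4] [24.6 26.1] [476.8 -78.6  48. ] [476.1 -78.9  66. ]
top yellow 548 [295.4 262.4] [294.8 262.1] [41.8 42.9] [475.6 -78.9  48. ] [474.9 -79.2  66. ]
top yellow 302 [238.5 261.7] [238.5 263.9] [24.2 25.9] [473.9  18.9  48. ] [473.2  16.4  66. ]
top green 237 [314.6 176.3] [313.2 178.8] [22.5 24.4] [ 623.5 -113.1   48. ] [ 619.4 -112.6   66. ]
top blue 522 [243.5 264.7] [240.4 264.4] [41.8 42.7] [472.9  15.7  48. ] [472.3  13.2  66. ]
top blue 270 [348.3 256.7] [349.1 259.4] [24.4 25.1] [ 479.2 -174.6   48. ] [ 478.4 -172.7   66. ]
scene red 179 [323.2 222.1] [322.3 221.1] [14.4 21.8] [466.  -65.5  48. ] [477.9 -80.6  66. ]
scene red 345 [293.4 259.7] [292.9 254.4] [28.9 38.3] [ 482.5 -176.5   48. ] [ 494. -189.   66.]
scene yellow 156 [350.6 198.1] [349.4 197.5] [13.5 19.5] [463.3  31.7  48. ] [475.3  14.2  66. ]
scene yellow 304 [322.1 233.1] [322.  228.2] [26.  36.2] [479.  -82.4  48. ] [490.6 -97.2  66. ]
scene green 358 [372.6 182.6] [372.6 182.6] [21.5 32.8] [471.9 107.2  48. ] [483.7  87.9  66. ]
scene green 186 [371.4 274.8] [371. 273.] [16.9 22.9] [ 627.4 -117.2   48. ] [ 635.5 -131.2   66. ]
scene blue 263 [347.7 208.6] [348.6 204.6] [23.  34.9] [476.2  11.9  48. ] [487.9  -5.1  66. ]
scene blue 156 [295.2 247.9] [293.  247.1] [15.7 21.3] [ 469.5 -161.5   48. ] [ 481.3 -174.3   66. ]
```

View pics/ta.png

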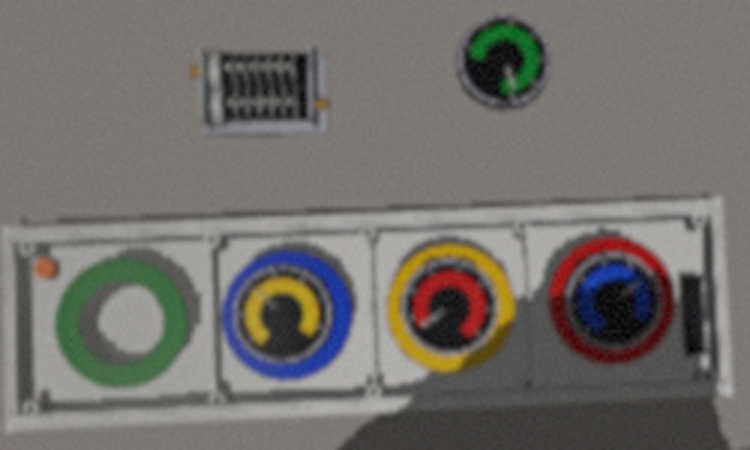

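View pics/sb.png

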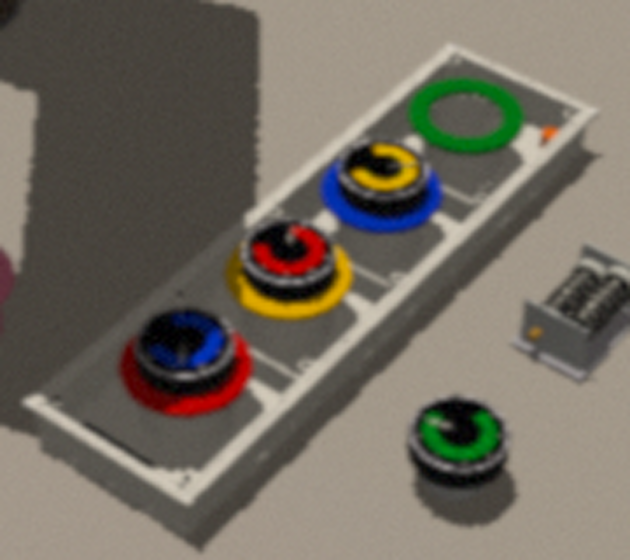

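The crops give centres for each collar (top view), each dial (both views) and the green collar (both views). Next: triangulate them.

Run:
```python
from h import *
T=env.get_calibration("top");S=env.get_calibration("scene")
for n,t,s in [("Y",(238.7,264.2),(349.7,198)),("R",(294.3,261.7),(322.9,222)),("B",(349,259),(292.9,246.6)),("G",(312.7,180.7),(371.1,273.7)),("gcol",(186,266.8),(373,182.9))]:
    x,e=tri([ray(T,t),ray(S,s)]);print(n,x.round(1),np.round(e,1))
for n,t in [("g",(186,266.8)),("b",(240.6,264.6)),("y",(295.2,262.3)),("r",(349,259.7))]: print(n,atz(T,t,48).round(1))
for n,t in [("Y",(238.7,264.2)),("R",(294.3,261.7)),("B",(349,259))]: print(n,atz(T,t,66).round(1))
print("G",atz(T,(312.7,180.7),45).round(1))
W=env.get_calibration("wrist");print(W, (-W["extrinsics"][:3,:3].T@W["extrinsics"][:3,3]))
```

```text
Y [473.3  17.1  61.5] [0.7 0.7]
R [476.4 -77.8  60.7] [0.7 0.7]
B [ 479.3 -172.6   64.8] [0.1 0.1]
G [ 623.3 -111.7   38. ] [1.2 1.2]
gcol [470.5 110.5  44.2] [0.5 0.5]
g [470.  109.1  48. ]
b [472.6  15.3  48. ]
y [475.3 -79.6  48. ]
r [ 478.7 -174.5   48. ]
Y [472.7  16.1  66. ]
R [475.7 -78.4  66. ]
B [ 479.1 -172.6   66. ]
G [ 620.8 -112.3   45. ]
{'K': array([[371.64829954,   0.        , 321.29367182],
       [  0.        , 371.64829954, 239.79335761],
       [  0.        ,   0.        ,   1.        ]]), 'extrinsics': array([[ 4.38790649e-01, -8.98588812e-01, -9.56150203e-04,
        -6.23343571e+02],
       [ 8.65921455e-01,  4.23122646e-01, -2.66734437e-01,
         2.95944709e+01],
       [ 2.40089150e-01,  1.16212626e-01,  9.63769592e-01,
        -3.91036704e+02],
       [ 0.00000000e+00,  0.00000000e+00,  0.00000000e+00,
         1.00000000e+00]])} [ 341.77451231 -527.20824745  384.16713885]
```

```bash
cat > go.py <<'E'
import sys
from h import *
# usage: go.py X Y Z [yaw]: shift in tool axes from the measured pose
def tool(X,Y,Z,yaw=1.601):
    s=env.state();p=s["eef_pos"];w=s["tcp_rot"][2];d=np.array([X,Y,Z])-p
    c,n=np.cos(w),np.sin(w)
    print("t",round(s["t"],2),"at",p.round(1),s["tcp_rot"].round(3),"F",s["ft_force"].round(1),"op",round(s["opening"],3),
     "-> move",np.round([c*d[0]+n*d[1],n*d[0]-c*d[1],-d[2],-np.degrees(yaw-w)],1))
if __name__=="__main__": tool(*map(float,sys.argv[1:]))
E
python3 go.py 473 16.5 150
```

```text
t 0.1 at [ 274.5 -561.3  214.1] [-3.141 -0.     0.455] F [-0.7  0.1 -0.3] op 0.999 -> move [ 432.1 -431.8   64.1  -65.7]
```

Call:
step_arm:
  plan:
    - [[432,-432,64,-65.7,1],[432,-432,64,-65.7,1],[432,-432,64,-65.7,1],[432,-432,64,-65.7,1],[432,-432,64,-65.7,1],[432,-432,64,-65.7,1],[432,-432,64,-65.7,1],[432,-432,64,-65.7,1]]

```text
t: 0.77
eef_pos: [382.2, -246.0, 179.7]
tcp_rot: [3.142, 0.0, 1.461]
ft_force: [0.5, -1.6, 0.1]
opening: 0.998
grip_force: 0.0
```

```bash
python3 go.py 473 16.5 150
```

```text
t 0.77 at [ 382.2 -246.   179.7] [3.142 0.    1.461] F [ 0.5 -1.6  0.1] op 0.998 -> move [270.9  61.3  29.7  -8. ]
```

Call:
step_arm:
  plan:
    - [[271,61,30,-8,1],[271,61,30,-8,1],[271,61,30,-8,1],[271,61,30,-8,1],[271,61,30,-8,1],[271,61,30,-8,1],[271,61,30,-8,1],[271,61,30,-8,1]]

```text
t: 1.43
eef_pos: [474.9, 18.2, 149.2]
tcp_rot: [-3.141, -0.0, 1.598]
ft_force: [-0.1, -0.5, -0.4]
opening: 0.997
grip_force: 0.0
```

```bash
python3 go.py 473 16.5 150
python3 - <<'E'
from h import *
W=env.get_calibration("wrist");im=env.read_camera("wrist");cv2.imwrite("pics/w1.png",im)
np.save("w1.npy",W["extrinsics"]);T=W["extrinsics"]
for n,X in dict(Y=(472.9,16.5,66),R=(476,-78.5,66),g=(470.2,109.5,48),b=(473,15.3,48),y=(476,-79.6,48)).items():
    p=T[:3,:3]@np.array(X)+T[:3,3];v=np.array([p[0],-p[1],-p[2]])
    r=np.hypot(*v[:2]);a=np.arctan2(r,v[2])*W["K"][0,0]/r
    print(n,(v[:2]*a+W["K"][:2,2]).round(1))
E
```

```text
t 1.43 at [474.9  18.2 149.2] [-3.141 -0.     1.598] F [-0.1 -0.5 -0.4] op 0.997 -> move [-1.6 -2.  -0.8 -0.2]
Y [318.8 250.5]
R [319.7 362.2]
g [318.5 118.9]
b [319. 245.]
y [319.8 351.6]
```

View pics/w1.png

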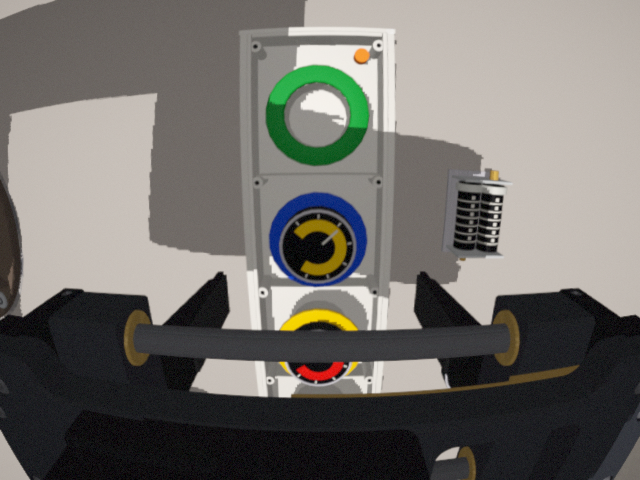

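The wrist view shows the green collar near (317,116), the blue collar near (318,240) with the yellow dial at (318,246), and fingers clear of everything. I'll fit these precisely.

```bash
cat >> h.py <<'E'
def wray(K,E,px):
    v=np.array([px[0]-K[0,2],px[1]-K[1,2]]);r=np.hypot(*v);th=r/K[0,0]
    d=np.array([v[0]/r*np.sin(th),-v[1]/r*np.sin(th),-np.cos(th)])
    R=E[:3,:3];return -R.T@E[:3,3],R.T@d
def unproj(K,E,px,z):
    c,d=wray(K,E,px);return (c+d*(z-c[2])/d[2])
def ring(im,E,K,z=48,rmin=34):
    """fit circle in plane z to outer hull of collar blobs; circle r~38"""
    from scipy.optimize import least_squares
    for k,m in masks(im).items():
        m=cv2.morphologyEx(m.astype(np.uint8),cv2.MORPH_OPEN,np.ones((3,3)))
        N,L,st,ce=cv2.connectedComponentsWithStats(m)
        for i in range(1,N):
            if st[i,4]<900: continue
            c=max(cv2.findContours((L==i).astype(np.uint8),0,1)[0],key=len)
            h=cv2.convexHull(c)[:,0]
            for zz in (48,66):
                P=np.array([unproj(K,E,q,zz)[:2] for q in h])
                f=least_squares(lambda a:np.hypot(*(P-a[:2]).T)-a[2],[*P.mean(0),30],loss="soft_l1")
                print(k,st[i,4],"z",zz,f.x.round(1),"rms",np.sqrt(np.mean(f.fun**2)).round(2))
E
python3 - <<'E'
from h import *
ring(cv2.imread("pics/w1.png"),np.load("w1.npy"),env.get_calibration("wrist")["K"])
E
```

```text
yellow 1391 z 48 [471.8  13.3  22.5] rms 0.27
yellow 1391 z 66 [471.9  18.7  21. ] rms 0.26
yellow 1022 z 48 [474.6 -72.   34.6] rms 2.36
yellow 1022 z 66 [474.4 -60.9  32.3] rms 2.19
green 4626 z 48 [468.8 112.9  36.9] rms 0.19
green 4626 z 66 [469.1 111.6  34.5] rms 0.18
blue 2492 z 48 [471.8  18.6  37.1] rms 0.18
blue 2492 z 66 [471.8  23.6  34.7] rms 0.17
```

Call:
step_arm:
  plan:
    - [[-25,-2,0,0,1],[-50,-2,0,0,1],[-60,-2,0,0,1],[-60,-2,0,0,1],[-60,-2,0,0,1]]

```text
t: 1.9
eef_pos: [473.2, -46.6, 149.9]
tcp_rot: [-3.141, -0.0, 1.592]
ft_force: [-0.6, -0.3, -0.1]
opening: 1.003
grip_force: 0.0
```

```bash
python3 go.py 473 16.5 150
python3 - <<'E'
from h import *
W=env.get_calibration("wrist");im=env.read_camera("wrist");cv2.imwrite("pics/w2.png",im)
ring(im,W["extrinsics"],W["K"])
E
```

```text
t 1.9 at [473.2 -46.6 149.9] [-3.141 -0.     1.592] F [-0.6 -0.3 -0.1] op 1.003 -> move [63.1  1.1 -0.1 -0.5]
red 1274 z 48 [475.  -83.6  22.7] rms 0.41
red 1274 z 66 [474.8 -76.1  21.2] rms 0.38
yellow 1519 z 48 [472.   18.2  22.4] rms 0.22
yellow 1519 z 66 [472.   19.   20.9] rms 0.2
yellow 2253 z 48 [474.8 -75.7  37.4] rms 0.31
yellow 2253 z 66 [474.6 -68.8  34.9] rms 0.29
green 3501 z 48 [468.9 112.6  37. ] rms 0.14
green 3501 z 66 [469.1 107.1  34.5] rms 0.13
blue 2916 z 48 [471.9  18.6  37.1] rms 0.1
blue 2916 z 66 [471.9  19.3  34.6] rms 0.1
```

The collar fits agree between the two wrist positions at z=48, which confirms the height. The gauges sit centred in their wells. I'm adopting these centres: green (469.3,111.9), blue (472.2,17.7), yellow (475.2,-76.8), red (478.2,-171.5). Next: pick the yellow gauge.

Call:
step_arm:
  plan:
    - [[32,0,0,-0.5,1],[64,0,0,-0.5,1],[64,0,30,-0.5,1],[64,0,60,-0.5,1],[64,0,80,-0.5,1],[64,0,88,-0.5,1],[64,0,88,-0.5,1],[64,0,88,-0.5,1]]

```text
t: 2.62
eef_pos: [472.2, 18.4, 62.3]
tcp_rot: [-3.141, 0.0, 1.603]
ft_force: [0.6, 0.8, 0.2]
opening: 1.0
grip_force: 0.0
```

```bash
python3 go.py 472.2 17.7 51 1.602
```

```text
t 2.62 at [472.2  18.4  62.3] [-3.141  0.     1.603] F [0.6 0.8 0.2] op 1.0 -> move [-0.7  0.  11.3  0.1]
```

Call:
step_arm:
  plan:
    - [[-0.5,0,6,0,1],[-0.5,0,11.3,0,1],[-0.5,0,11.3,0,-1],[-0.5,0,11.3,0,-1],[-0.5,0,11.3,0,-1],[-0.5,0,11.3,0,-1],[-0.5,0,11.3,0,-1],[-0.5,0,11.3,0,-1]]

```text
t: 3.28
eef_pos: [472.1, 17.6, 50.7]
tcp_rot: [3.141, 0.0, 1.603]
ft_force: [-0.5, -0.1, 0.2]
opening: 0.639
grip_force: 0.0
```

Call:
step_arm:
  plan:
    - [[0,0,0,0,-1],[0,0,0,0,-1],[0,0,0,0,-1],[0,0,0,0,-1]]

```text
t: 3.62
eef_pos: [472.1, 17.6, 50.7]
tcp_rot: [3.141, 0.0, 1.603]
ft_force: [-0.1, 1.2, 2.3]
opening: 0.582
grip_force: 30.0
```

Call:
step_arm:
  plan:
    - [[0,0,-15,0,-1],[0,0,-35,0,-1],[0,0,-58,0,-1],[20,0,-60,0,-1],[50,0,-60,0,-1],[80,0,-60,0,-1],[95,0,-60,0,-1],[95,0,-60,0,-1]]

```text
t: 4.28
eef_pos: [468.5, 114.9, 110.5]
tcp_rot: [-3.141, -0.0, 1.606]
ft_force: [0.4, -0.8, -1.6]
opening: 0.584
grip_force: 30.0
```

```bash
python3 go.py 469.3 112.6 50.7 1.602;python3 - <<'E'
from h import *
W=env.get_calibration("wrist");im=env.read_camera("wrist");cv2.imwrite("pics/w3.png",im)
ring(im,W["extrinsics"],W["K"])
E
```

```text
t 4.28 at [468.5 114.9 110.5] [-3.141 -0.     1.606] F [ 0.4 -0.8 -1.6] op 0.584 -> move [-2.3  0.7 59.8  0.2]
yellow 2178 z 48 [469.9  79.8  30.6] rms 2.21
yellow 2178 z 66 [469.6  88.5  28.2] rms 2.03
green 3021 z 48 [468.9 114.   36.8] rms 0.23
green 3021 z 66 [468.6 119.9  33.9] rms 0.21
```

View pics/w3.png

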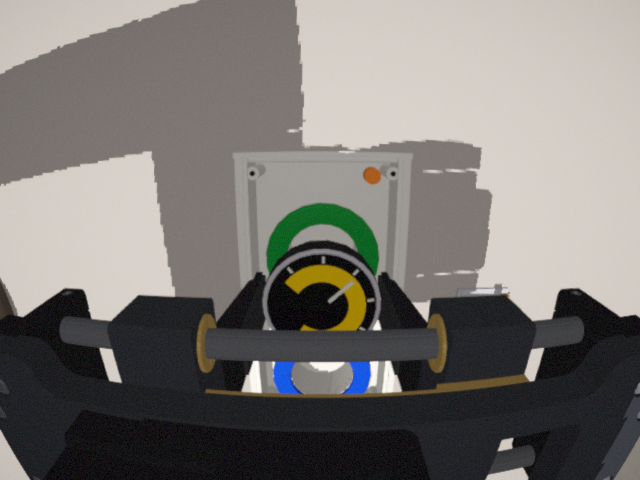

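The gauge hangs upright in the fingers at (322,297), over the green ring. Lowering.

Call:
step_arm:
  plan:
    - [[0,0,0,0,-1],[0,0,0,0,-1],[0,0,20,0,-1],[0,0,32,0,-1],[0,0,40,0,-1],[0,0,47,0,-1],[0,0,52,0,-1],[0,0,52,0,-1]]

```text
t: 5.0
eef_pos: [468.8, 112.2, 57.9]
tcp_rot: [-3.14, 0.0, 1.603]
ft_force: [-0.2, 0.3, -1.7]
opening: 0.584
grip_force: 30.0
```

```bash
python3 go.py 469.3 112.2 50.7 1.602
```

```text
t 5.0 at [468.8 112.2  57.9] [-3.14   0.     1.603] F [-0.2  0.3 -1.7] op 0.584 -> move [-0.1  0.5  7.2  0. ]
```

Call:
step_arm:
  plan:
    - [[0,0.3,4,0,-1],[0,0.3,7,0,-1],[0,0.3,7.7,0,-1],[0,0.3,7.7,0,-1]]

```text
t: 5.33
eef_pos: [469.3, 112.6, 50.9]
tcp_rot: [3.142, 0.0, 1.603]
ft_force: [0.5, -0.2, -1.8]
opening: 0.581
grip_force: 30.0
```

Call:
step_arm:
  plan:
    - [[0,0,0.7,0,-1],[0,0,0.7,0,-1],[0,0,0.7,0,0.9],[0,0,0.7,0,0.9],[0,0,0.7,0,0.9],[0,0,0.7,0,0.9]]

```text
t: 5.83
eef_pos: [469.4, 112.6, 50.2]
tcp_rot: [3.141, 0.0, 1.603]
ft_force: [0.8, 1.0, -0.5]
opening: 0.805
grip_force: 0.0
```

Call:
step_arm:
  plan:
    - [[0,0,-25,0,1],[0,0,-50,0,1],[-40,0,-60,0,1],[-80,0,-60,0,1],[-120,0,-60,0,1],[-160,0,-60,0,1],[-200,0,-60,0,1],[-240,0,-60,0,1]]

```text
t: 6.5
eef_pos: [476.7, -129.2, 110.3]
tcp_rot: [3.141, 0.0, 1.603]
ft_force: [0.6, 0.7, 0.8]
opening: 0.999
grip_force: 0.0
```

```bash
python3 go.py 478.2 -171.5 100 1.602
```

```text
t 6.5 at [ 476.7 -129.2  110.3] [3.141 0.    1.603] F [0.6 0.7 0.8] op 0.999 -> move [-42.3   0.1  10.3   0.1]
```

Call:
step_arm:
  plan:
    - [[-30,0,0,0,1],[-44,0,0,0,1],[-44,0,0,0,1],[-44,0,15,0,1],[-44,0,30,0,1],[-44,0,30,0,1],[-44,0,30,0,1]]

```text
t: 7.08
eef_pos: [478.2, -169.9, 80.0]
tcp_rot: [-3.14, -0.001, 1.604]
ft_force: [0.3, 0.5, 0.2]
opening: 1.001
grip_force: 0.0
```

```bash
python3 go.py 478.2 -171.5 51 1.602;python3 - <<'E'
from h import *
W=env.get_calibration("wrist");im=env.read_camera("wrist");cv2.imwrite("pics/w4.png",im)
ring(im,W["extrinsics"],W["K"])
E
```

```text
t 7.08 at [ 478.2 -169.9   80. ] [-3.140e+00 -1.000e-03  1.604e+00] F [0.3 0.5 0.2] op 1.001 -> move [-1.6 -0.  29.   0.1]
red 2846 z 48 [475.  -74.6  22.9] rms 0.16
red 2846 z 66 [475.1 -76.3  20.8] rms 0.14
red 3828 z 48 [ 478.  -170.9   37.3] rms 0.28
red 3828 z 66 [ 477.8 -164.    34. ] rms 0.26
yellow 4996 z 48 [475.1 -76.7  37.3] rms 0.1
yellow 4996 z 66 [475.2 -78.3  34. ] rms 0.09
green 1219 z 48 [ 620.4 -110.1   20.5] rms 0.3
green 1219 z 66 [ 607.5 -108.7   18.6] rms 0.27
blue 1739 z 48 [ 477.5 -177.9   22.8] rms 0.24
blue 1739 z 66 [ 477.4 -170.4   20.7] rms 0.22
```

View pics/w4.png

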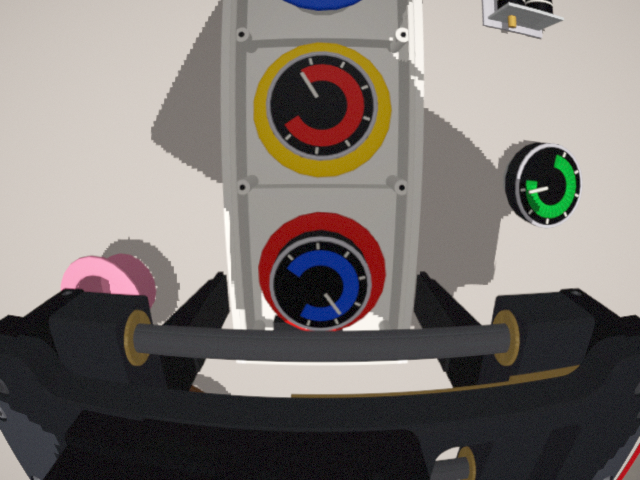

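The blue gauge (320,285) sits centred in the red well, directly below the open fingers. Grasping it.

Call:
step_arm:
  plan:
    - [[-1,0,15,0,1],[-1,0,26,0,1],[-1,0,29,0,0],[-1,0,29,0,-1],[-1,0,29,0,-1],[-1,0,29,0,-1],[-1,0,29,0,-1],[-1,0,29,0,-1]]

```text
t: 7.8
eef_pos: [478.7, -172.3, 51.7]
tcp_rot: [3.141, 0.001, 1.603]
ft_force: [0.4, 0.2, 0.3]
opening: 0.636
grip_force: 0.0
```

Call:
step_arm:
  plan:
    - [[0,0,0,0,-1],[0,0,0,0,-1],[0,0,0,0,-1]]

```text
t: 8.05
eef_pos: [478.6, -172.3, 51.6]
tcp_rot: [3.141, 0.0, 1.603]
ft_force: [-0.9, 1.2, 5.7]
opening: 0.582
grip_force: 30.0
```

Call:
step_arm:
  plan:
    - [[0,0,-15,0,-1],[0,0,-35,0,-1],[0,0,-58,0,-1],[25,0,-60,0,-1],[60,0,-60,0,-1],[95,0,-60,0,-1],[130,0,-60,0,-1],[160,0,-60,0,-1]]

```text
t: 8.72
eef_pos: [472.8, -10.5, 111.2]
tcp_rot: [-3.141, -0.0, 1.603]
ft_force: [0.1, 0.2, -1.1]
opening: 0.583
grip_force: 30.0
```

Call:
step_arm:
  plan:
    - [[20,0,0,0,-1],[30,0,0,0,-1],[30,0,0,0,-1],[30,0,0,0,-1],[30,0,15,0,-1],[30,0,27,0,-1],[30,0,27,0,-1],[30,0,27,0,-1]]

```text
t: 9.38
eef_pos: [472.3, 16.5, 83.9]
tcp_rot: [-3.14, -0.0, 1.602]
ft_force: [-0.0, -0.7, -0.3]
opening: 0.579
grip_force: 30.0
```

```bash
python3 go.py 472.4 17.4 51 1.602;python3 - <<'E'
from h import *
W=env.get_calibration("wrist");im=env.read_camera("wrist");cv2.imwrite("pics/w5.png",im)
ring(im,W["extrinsics"],W["K"])
E
```

```text
t 9.38 at [472.3  16.5  83.9] [-3.14  -0.     1.602] F [-0.  -0.7 -0.3] op 0.579 -> move [ 0.9  0.1 32.9 -0. ]
yellow 2672 z 48 [469.4 115.8  22.8] rms 0.23
yellow 2672 z 66 [469.5 113.8  20.8] rms 0.21
yellow 1440 z 48 [474.8 -73.2  36.5] rms 1.36
yellow 1440 z 66 [474.4 -58.6  33.3] rms 1.23
green 4497 z 48 [469.  113.2  37. ] rms 0.13
green 4497 z 66 [469.1 111.4  33.8] rms 0.12
blue 3813 z 48 [471.9  20.   36.6] rms 0.69
blue 3813 z 66 [471.8  26.4  33.4] rms 0.63
blue 2251 z 48 [472.9  -5.   27.2] rms 0.93
blue 2251 z 66 [472.7   3.6  24.8] rms 0.84
```

Call:
step_arm:
  plan:
    - [[1,0,12,0,-1],[1,0,22,0,-1],[1,0,28,0,-1],[1,0,31,0,-1],[1,0,32.5,0,-1],[1,0,33,0,-1],[1,0,33,0,-1]]

```text
t: 10.02
eef_pos: [472.6, 18.5, 51.6]
tcp_rot: [3.141, 0.0, 1.603]
ft_force: [-0.3, 0.2, -1.9]
opening: 0.581
grip_force: 30.0
```

Call:
step_arm:
  plan:
    - [[0,0,0.6,0,-1],[0,0,0.6,0,-1],[0,0,0.6,0,1],[0,0,0.6,0,1],[0,0,0.6,0,1],[0,0,0.6,0,1]]

```text
t: 10.52
eef_pos: [472.5, 18.7, 50.7]
tcp_rot: [3.141, 0.0, 1.603]
ft_force: [0.8, 1.0, 0.3]
opening: 0.806
grip_force: 0.0
```

Call:
step_arm:
  plan:
    - [[0,0,-20,0,1],[0,0,-40,0,1],[-20,0,-40,0,1],[-50,0,-40,0,1],[-80,0,-40,0,1],[-95,0,-40,0,1],[-95,0,-40,0,1],[-95,0,-32,0,1]]

```text
t: 11.18
eef_pos: [475.8, -76.8, 83.2]
tcp_rot: [3.14, 0.001, 1.601]
ft_force: [-1.1, -0.9, 0.0]
opening: 0.999
grip_force: 0.0
```

```bash
python3 go.py 475.2 -76.8 51 1.602;python3 - <<'E'
from h import *
W=env.get_calibration("wrist");im=env.read_camera("wrist");cv2.imwrite("pics/w6.png",im)
ring(im,W["extrinsics"],W["K"])
E
```

```text
t 11.18 at [475.8 -76.8  83.2] [3.140e+00 1.000e-03 1.601e+00] F [-1.1 -0.9  0. ] op 0.999 -> move [ 0.  -0.6 32.2 -0. ]
red 2264 z 48 [474.9 -82.5  22.9] rms 0.33
red 2264 z 66 [474.8 -75.3  20.9] rms 0.3
red 1799 z 48 [ 478.  -168.1   36.4] rms 2.92
red 1799 z 66 [ 477.5 -153.3   33.1] rms 2.66
yellow 3759 z 48 [474.9 -75.2  37. ] rms 0.17
yellow 3759 z 66 [474.8 -68.6  33.8] rms 0.15
blue 4698 z 48 [471.9  18.4  37. ] rms 0.09
blue 4698 z 66 [472.   16.7  33.7] rms 0.08
blue 2699 z 48 [472.3  22.1  22.7] rms 0.21
blue 2699 z 66 [472.4  20.1  20.7] rms 0.19
```

Call:
step_arm:
  plan:
    - [[0.5,-0.5,15,0,1],[0.5,-0.5,28,0,1],[0.5,-0.5,32.2,0,0],[0.5,-0.5,32.2,0,-1],[0.5,-0.5,32.2,0,-1],[0.5,-0.5,32.2,0,-1],[0.5,-0.5,32.2,0,-1],[0.5,-0.5,32.2,0,-1]]

```text
t: 11.9
eef_pos: [475.1, -75.8, 50.9]
tcp_rot: [3.141, 0.0, 1.603]
ft_force: [0.3, 0.7, -0.5]
opening: 0.636
grip_force: 0.0
```

Call:
step_arm:
  plan:
    - [[0,0,0,0,-1],[0,0,0,0,-1],[0,0,0,0,-1]]

```text
t: 12.15
eef_pos: [475.1, -75.8, 50.8]
tcp_rot: [3.141, 0.0, 1.603]
ft_force: [-1.6, 1.3, 5.9]
opening: 0.578
grip_force: 30.0
```

Call:
step_arm:
  plan:
    - [[0,0,-15,0,-1],[0,0,-35,0,-1],[0,0,-55,0,-1],[-20,0,-55,0,-1],[-50,0,-55,0,-1],[-80,0,-55,0,-1],[-95,0,-55,0,-1],[-95,0,-55,0,-1]]

```text
t: 12.82
eef_pos: [478.1, -173.4, 105.3]
tcp_rot: [3.141, 0.001, 1.601]
ft_force: [-0.7, 0.5, -1.6]
opening: 0.582
grip_force: 30.0
```

```bash
python3 go.py 478.2 -171.5 51 1.602
```

```text
t 12.82 at [ 478.1 -173.4  105.3] [3.141e+00 1.000e-03 1.601e+00] F [-0.7  0.5 -1.6] op 0.582 -> move [ 1.9  0.2 54.3 -0.1]
```

Call:
step_arm:
  plan:
    - [[0,0,0,0,-1],[0,0,15,0,-1],[0,0,30,0,-1],[0,0,42,0,-1],[0,0,49,0,-1],[0,0,52.5,0,-1],[0,0,54.5,0,-1],[0,0,54.7,0,-1]]

```text
t: 13.48
eef_pos: [478.0, -170.3, 51.0]
tcp_rot: [-3.142, -0.0, 1.604]
ft_force: [-0.2, 1.1, -0.7]
opening: 0.583
grip_force: 30.0
```

Call:
step_arm:
  plan:
    - [[0,0,0.5,0,-1],[0,0,0.5,0,-1]]

```text
t: 13.65
eef_pos: [478.2, -170.5, 50.8]
tcp_rot: [3.141, 0.0, 1.603]
ft_force: [-0.8, 2.7, 4.1]
opening: 0.583
grip_force: 30.0
```

Seated: contact at 4 N. Next: release and go to the green well for the yellow gauge.

Call:
step_arm:
  plan:
    - [[0,0,0,0,1],[0,0,0,0,1],[0,0,0,0,1],[0,0,0,0,1],[0,0,-20,0,1],[0,0,-40,0,1],[30,0,-45,0,1],[70,0,-45,0,1]]

```text
t: 14.32
eef_pos: [476.8, -102.1, 96.6]
tcp_rot: [3.138, 0.002, 1.6]
ft_force: [0.6, 0.5, -0.1]
opening: 0.992
grip_force: 0.0
```

Call:
step_arm:
  plan:
    - [[40,0,0,0,1],[80,0,0,0,1],[120,0,0,0,1],[160,0,0,0,1],[195,0,0,0,1],[213,0,0,0,1],[213,0,10,0,1],[213,0,10,0,1]]

```text
t: 14.98
eef_pos: [468.2, 113.1, 84.3]
tcp_rot: [-3.14, 0.0, 1.605]
ft_force: [0.2, 0.1, -0.7]
opening: 0.999
grip_force: 0.0
```

```bash
python3 go.py 469.3 112.6 51 1.602;python3 - <<'E'
from h import *
W=env.get_calibration("wrist");im=env.read_camera("wrist");cv2.imwrite("pics/w7.png",im)
ring(im,W["extrinsics"],W["K"])
E
```

```text
t 14.98 at [468.2 113.1  84.3] [-3.14   0.     1.605] F [ 0.2  0.1 -0.7] op 0.999 -> move [-0.6  1.1 33.3  0.2]
yellow 2214 z 48 [469.4 106.7  23. ] rms 0.22
yellow 2214 z 66 [469.1 114.   21. ] rms 0.2
green 3505 z 48 [468.9 114.   37. ] rms 0.17
green 3505 z 66 [468.6 120.6  33.8] rms 0.15
blue 1403 z 48 [471.6  20.1  36.8] rms 2.13
blue 1403 z 66 [471.1  34.9  33.6] rms 1.94
```

Call:
step_arm:
  plan:
    - [[0,0.5,15,0,1],[0,0.5,29,0,1],[0,0.5,33.3,0,0],[0,0.5,33.3,0,-1],[0,0.5,33.3,0,-1],[0,0.5,33.3,0,-1],[0,0.5,33.3,0,-1],[0,0.5,33.3,0,-1]]

```text
t: 15.7
eef_pos: [469.6, 112.1, 52.4]
tcp_rot: [3.141, 0.0, 1.603]
ft_force: [0.2, 0.7, 0.8]
opening: 0.636
grip_force: 0.0
```

Call:
step_arm:
  plan:
    - [[0,0,0,0,-1],[0,0,0,0,-1],[0,0,0,0,-1]]

```text
t: 15.95
eef_pos: [469.5, 112.1, 52.3]
tcp_rot: [3.141, 0.0, 1.603]
ft_force: [-0.9, -0.3, 5.6]
opening: 0.583
grip_force: 30.0
```

Call:
step_arm:
  plan:
    - [[0,0,-15,0,-1],[0,0,-35,0,-1],[0,0,-58,0,-1],[-25,0,-60,0,-1],[-60,0,-60,0,-1],[-95,0,-60,0,-1],[-130,0,-60,0,-1],[-160,0,-60,0,-1]]

```text
t: 16.62
eef_pos: [474.2, -49.6, 111.9]
tcp_rot: [-3.141, 0.0, 1.603]
ft_force: [0.6, 0.2, -1.6]
opening: 0.581
grip_force: 30.0
```

Call:
step_arm:
  plan:
    - [[-20,0,0,0,-1],[-30,0,0,0,-1],[-30,0,0,0,-1],[-30,0,0,0,-1],[-30,0,15,0,-1],[-30,0,27,0,-1],[-30,0,27,0,-1],[-30,0,27,0,-1]]

```text
t: 17.28
eef_pos: [475.2, -76.6, 84.7]
tcp_rot: [-3.14, -0.0, 1.605]
ft_force: [-0.0, 0.1, -2.4]
opening: 0.579
grip_force: 30.0
```

```bash
python3 go.py 475.2 -76.5 51 1.602
```

```text
t 17.28 at [475.2 -76.6  84.7] [-3.14  -0.     1.605] F [-0.   0.1 -2.4] op 0.579 -> move [ 0.1  0.  33.7  0.1]
```

Call:
step_arm:
  plan:
    - [[0,0,12,0,-1],[0,0,22,0,-1],[0,0,28,0,-1],[0,0,31,0,-1],[0,0,32.5,0,-1],[0,0,33,0,-1],[0,0,33,0,-1]]

```text
t: 17.87
eef_pos: [475.7, -77.7, 52.3]
tcp_rot: [3.141, 0.0, 1.603]
ft_force: [-0.4, -0.8, -1.7]
opening: 0.579
grip_force: 30.0
```

Call:
step_arm:
  plan:
    - [[0,0,0.6,0,-1],[0,0,0.6,0,-1],[0,0,0.6,0,1],[0,0,0.6,0,1],[0,0,0.6,0,1],[0,0,0.6,0,1]]

```text
t: 18.37
eef_pos: [475.6, -77.9, 51.4]
tcp_rot: [3.141, 0.0, 1.603]
ft_force: [-0.2, -1.0, 0.6]
opening: 0.806
grip_force: 0.0
```

Call:
step_arm:
  plan:
    - [[0,0,-20,0,1],[0,0,-40,0,1],[0,0,-60,0,1],[-10,30,-70,0,1],[-30,65,-70,0,1],[-50,100,-70,0,1],[-50,110,-70,0,1],[-50,110,-70,0,1]]

```text
t: 19.03
eef_pos: [588.9, -125.0, 120.7]
tcp_rot: [3.141, 0.0, 1.602]
ft_force: [-1.2, -0.4, 0.6]
opening: 0.996
grip_force: 0.0
```

```bash
python3 go.py 621 -111.5 90 1.602;python3 - <<'E'
from h import *
W=env.get_calibration("wrist");im=env.read_camera("wrist");cv2.imwrite("pics/w8.png",im)
np.save("w8.npy",W["extrinsics"]);ring(im,W["extrinsics"],W["K"])
E
```

```text
t 19.03 at [ 588.9 -125.   120.7] [3.141 0.    1.602] F [-1.2 -0.4  0.6] op 0.996 -> move [12.5 32.6 30.7  0. ]
red 1192 z 48 [ 477.5 -168.    35.5] rms 2.18
red 1192 z 66 [ 485.5 -159.1   32.8] rms 2.01
yellow 2647 z 48 [475.4 -76.2  37.5] rms 0.27
yellow 2647 z 66 [483.6 -74.1  34.7] rms 0.25
yellow 1491 z 48 [466.6 -77.8  22.7] rms 0.17
yellow 1491 z 66 [475.4 -75.6  21. ] rms 0.15
green 1223 z 48 [ 622.1 -108.9   20.3] rms 0.23
green 1223 z 66 [ 619.4 -104.4   18.8] rms 0.21
blue 2550 z 48 [472.5  17.9  37.2] rms 0.28
blue 2550 z 66 [481.   13.   34.4] rms 0.26
blue 1368 z 48 [463.4  25.6  22.6] rms 0.25
blue 1368 z 66 [472.5  20.1  20.9] rms 0.23
```

View pics/w8.png

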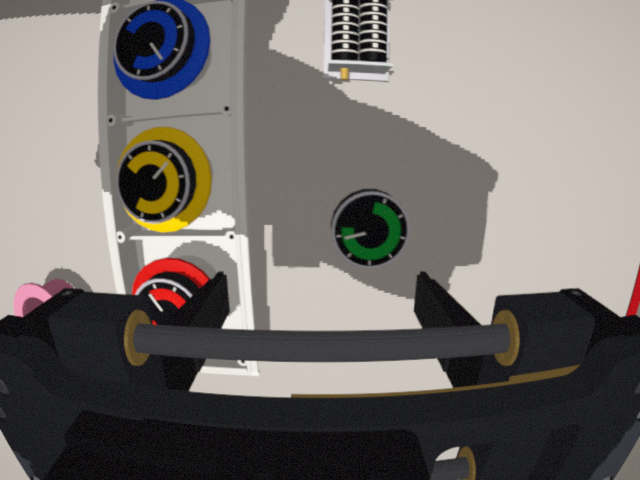

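Blue, yellow and red gauges are each seated in their own colour's well. The green gauge's rim centre is near (369.5,227).

```bash
python3 - <<'E'
from h import *
E=np.load("w8.npy");K=env.get_calibration("wrist")["K"]
im=cv2.imread("pics/w8.png");g=cv2.cvtColor(im,cv2.COLOR_BGR2GRAY)
m=(cv2.GaussianBlur(g,(3,3),0)<45).astype(np.uint8);m[:180]=0;m[270:]=0;m[:,:325]=0;m[:,412:]=0
m|=masks(im)["green"].astype(np.uint8)*np.uint8(1); m[:180]=0;m[270:]=0;m[:,:325]=0;m[:,412:]=0
c=max(cv2.findContours(m,0,1)[0],key=len);print(cv2.fitEllipse(cv2.convexHull(c)))
for p in [(369.5,227),cv2.fitEllipse(cv2.convexHull(c))[0]]: print(unproj(K,E,p,44).round(1))
E
python3 go.py 621.5 -109 90 1.602
```

```text
((370.5577697753906, 229.94822692871094), (68.45867156982422, 70.81000518798828), 54.94630813598633)
[ 621.2 -106.9   44. ]
[ 622.1 -109.    44. ]
t 19.08 at [ 587.  -124.2  120.5] [-3.141 -0.     1.603] F [ 0.3  0.9 -0.7] op 0.998 -> move [14.1 35.  30.5  0.1]
```

Call:
step_arm:
  plan:
    - [[15,18,0,0,1],[15,35.5,0,0,1],[15,35.5,10,0,1],[15,35.5,20,0,1],[15,35.5,30,0,1],[15,35.5,40,0,1],[15,35.5,40,0,1]]

```text
t: 19.67
eef_pos: [620.1, -107.9, 78.8]
tcp_rot: [-3.138, -0.001, 1.603]
ft_force: [0.0, 0.5, 0.6]
opening: 1.001
grip_force: 0.0
```

```bash
python3 go.py 621.5 -108.5 29 1.602;python3 - <<'E'
from h import *
W=env.get_calibration("wrist");im=env.read_camera("wrist");cv2.imwrite("pics/w9.png",im)
np.save("w9.npy",W["extrinsics"]);ring(im,W["extrinsics"],W["K"])
E
```

```text
t 19.67 at [ 620.1 -107.9   78.8] [-3.138e+00 -1.000e-03  1.603e+00] F [0.  0.5 0.6] op 1.001 -> move [-0.6  1.3 49.8  0. ]
yellow 2916 z 48 [476.6 -76.1  37.6] rms 0.32
yellow 2916 z 66 [489.3 -72.1  34.2] rms 0.29
yellow 1524 z 48 [462.1 -80.1  23. ] rms 0.23
yellow 1524 z 66 [476.1 -75.8  20.9] rms 0.21
green 1604 z 48 [ 623.2 -108.5   20.2] rms 0.2
green 1604 z 66 [ 622.8 -101.6   18.4] rms 0.18
blue 2986 z 48 [473.9  17.8  37.3] rms 0.3
blue 2986 z 66 [486.9  13.3  34. ] rms 0.27
blue 1476 z 48 [458.8  25.1  22.8] rms 0.28
blue 1476 z 66 [473.1  20.   20.8] rms 0.26
```

View pics/w9.png

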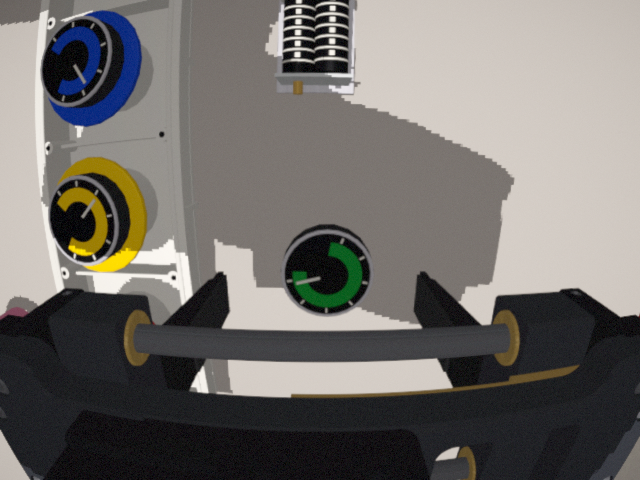

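```bash
python3 - <<'E'
from h import *
E=np.load("w9.npy");E8=np.load("w8.npy");K=env.get_calibration("wrist")["K"]
print(unproj(K,E,(327,272),44).round(1)); print(tri([wray(K,E,(327,272)),wray(K,E8,(369.5,228))]))
E
python3 go.py 622 -108.5 29 1.602
```

```text
[ 623.1 -107.8   44. ]
(array([ 622.77329342, -109.72213635,   37.34372838]), [np.float64(0.7210721301816226), np.float64(0.7210721301816034)])
t 19.72 at [ 620.8 -108.    79.9] [-3.139e+00 -1.000e-03  1.603e+00] F [1.2 0.5 0.2] op 0.996 -> move [-0.5  1.2 50.9  0. ]
```

Call:
step_arm:
  plan:
    - [[-0.5,1.5,20,0,1],[-0.5,1.5,38,0,1],[-0.5,1.5,48,0,1],[-0.5,1.5,51,0,0.3],[-0.5,1.5,51,0,0.3],[-0.5,1.5,51,0,0.3],[-0.5,1.5,51,0,-1],[-0.5,1.5,51,0,-1]]

```text
t: 20.38
eef_pos: [623.9, -108.6, 31.2]
tcp_rot: [3.14, 0.001, 1.603]
ft_force: [0.3, 0.4, -0.7]
opening: 0.707
grip_force: 0.0
```

Call:
step_arm:
  plan:
    - [[0,0,0,0,-1],[0,0,0,0,-1],[0,0,0,0,-1],[0,0,0,0,-1]]

```text
t: 20.72
eef_pos: [623.7, -108.6, 30.8]
tcp_rot: [3.141, 0.0, 1.603]
ft_force: [-1.3, 0.5, 5.5]
opening: 0.584
grip_force: 30.0
```

Call:
step_arm:
  plan:
    - [[0,0,-15,0,-1],[0,0,-38,0,-1],[0,0,-65,0,-1],[0,0,-85,0,-1],[20,-15,-85,0,-1],[48,-40,-85,0,-1],[76,-65,-85,0,-1],[104,-90,-85,0,-1]]

```text
t: 21.38
eef_pos: [528.7, -6.6, 115.0]
tcp_rot: [-3.141, -0.0, 1.602]
ft_force: [-0.0, 0.8, -1.2]
opening: 0.58
grip_force: 30.0
```

```bash
python3 go.py 469.3 112.3 115 1.602
```

```text
t 21.38 at [528.7  -6.6 115. ] [-3.141 -0.     1.602] F [-0.   0.8 -1.2] op 0.58 -> move [120.8 -55.6   0.    0. ]
```

Call:
step_arm:
  plan:
    - [[30,-14,0,0,-1],[60,-28,0,0,-1],[90,-42,0,0,-1],[112,-53,0,0,-1],[121.5,-57,0,0,-1],[121.5,-57,0,0,-1],[121.5,-57,15,0,-1],[121.5,-57,25,0,-1]]

```text
t: 22.05
eef_pos: [470.2, 111.5, 89.9]
tcp_rot: [3.14, 0.0, 1.603]
ft_force: [-0.0, 0.2, -1.3]
opening: 0.582
grip_force: 30.0
```

Call:
step_arm:
  plan:
    - [[0,0,0,0,-1],[0,0,0,0,-1]]

```text
t: 22.22
eef_pos: [469.8, 111.3, 90.0]
tcp_rot: [-3.141, 0.0, 1.602]
ft_force: [-0.1, -0.6, -2.1]
opening: 0.581
grip_force: 30.0
```

```bash
python3 go.py 469.3 112.3 52.8 1.602;python3 - <<'E'
from h import *
W=env.get_calibration("wrist");im=env.read_camera("wrist");cv2.imwrite("pics/w10.png",im)
ring(im,W["extrinsics"],W["K"])
E
```

```text
t 22.22 at [469.8 111.3  90. ] [-3.141  0.     1.602] F [-0.1 -0.6 -2.1] op 0.581 -> move [ 1.  -0.4 37.2  0. ]
green 3834 z 48 [468.9 114.4  36.8] rms 0.24
green 3834 z 66 [468.8 120.6  33.7] rms 0.22
green 1323 z 48 [475.4  85.4  23.1] rms 2.53
green 1323 z 66 [474.8  94.1  21.1] rms 2.3
```

View pics/w10.png

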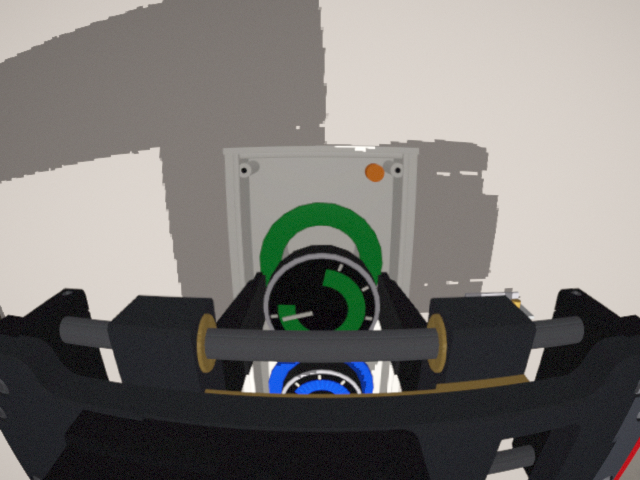

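The green gauge hangs upright at (321,300), almost the same place in the fingers as the yellow one earlier, which seated well. Lowering it.

Call:
step_arm:
  plan:
    - [[1,-0.4,12,0,-1],[1,-0.4,22,0,-1],[1,-0.4,29,0,-1],[1,-0.4,33,0,-1],[1,-0.4,35.5,0,-1],[1,-0.4,36.8,0,-1],[1,-0.4,36.8,0,-1]]

```text
t: 22.85
eef_pos: [469.0, 113.0, 53.6]
tcp_rot: [3.141, 0.0, 1.603]
ft_force: [0.2, 0.1, -0.8]
opening: 0.581
grip_force: 30.0
```

Call:
step_arm:
  plan:
    - [[0,0,0.8,0,-1],[0,0,1.4,0,-1],[0,0,1.4,0,-1]]

```text
t: 23.1
eef_pos: [469.1, 113.1, 52.8]
tcp_rot: [3.141, 0.0, 1.603]
ft_force: [-2.1, -0.2, 4.8]
opening: 0.579
grip_force: 30.0
```

Contact at the expected height. Next: release, lift clear, and check.

Call:
step_arm:
  plan:
    - [[0,0,0,0,1],[0,0,0,0,1],[0,0,0,0,1],[0,0,0,0,1],[0,0,-20,0,1],[0,0,-50,0,1],[-10,0,-90,0,1],[-40,0,-130,0,1]]

```text
t: 23.77
eef_pos: [469.8, 79.2, 177.3]
tcp_rot: [-3.142, -0.0, 1.605]
ft_force: [1.5, -0.3, 0.9]
opening: 0.996
grip_force: 0.0
```

Call:
step_arm:
  plan:
    - [[-40,0,-40,0,1],[-80,0,-80,0,1],[-115,0,-100,0,1],[-115,0,-100,0,1],[-115,0,-100,0,1]]

```text
t: 24.18
eef_pos: [474.9, -40.1, 278.7]
tcp_rot: [3.136, 0.002, 1.6]
ft_force: [0.3, 0.5, -0.5]
opening: 1.0
grip_force: 0.0
```

```bash
python3 go.py 469.3 112.3 52.8 1.602;python3 - <<'E'
from h import *
W=env.get_calibration("wrist");im=env.read_camera("wrist");cv2.imwrite("pics/w11.png",im)
ring(im,W["extrinsics"],W["K"])
im=env.read_camera("scene")
cv2.imwrite("pics/s11.png",np.vstack([cv2.resize(im[150:310,240:430],(570,480),interpolation=2)]))
E
```

```text
t 24.18 at [474.9 -40.1 278.7] [3.136e+00 2.000e-03 1.600e+00] F [ 0.3  0.5 -0.5] op 1.0 -> move [ 1.525e+02 -1.100e+00  2.259e+02 -1.000e-01]
red 901 z 48 [ 477.8 -169.2   37.1] rms 0.45
red 901 z 66 [ 477.5 -159.9   35.4] rms 0.43
yellow 1266 z 48 [474.7 -75.8  37.3] rms 0.36
yellow 1266 z 66 [474.6 -70.7  35.6] rms 0.34
green 1273 z 48 [468.9 113.1  36.8] rms 0.19
green 1273 z 66 [469.  109.7  35.1] rms 0.18
blue 1429 z 48 [471.8  19.   37. ] rms 0.11
blue 1429 z 66 [471.7  19.8  35.3] rms 0.1
```

View pics/w11.png

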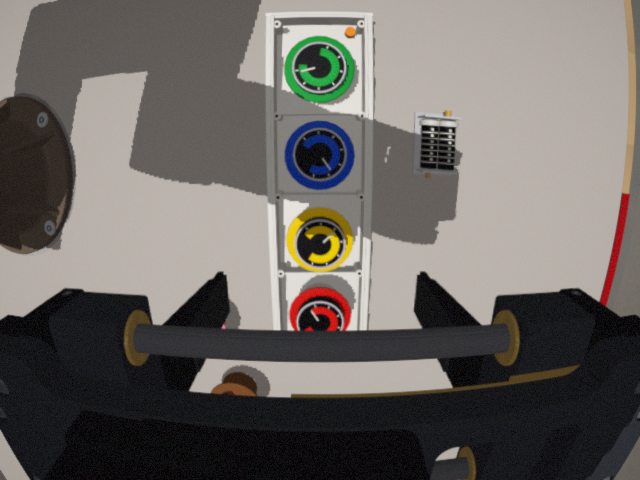

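View pics/s11.png

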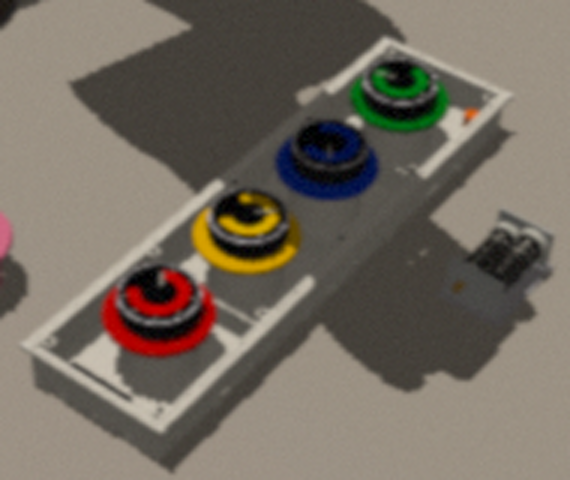

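Both views show all four gauges level and seated in the wells of their own colour: green (320,68), blue (320,155), yellow (320,243) and red (320,315). The odometer is undisturbed and the arm is clear, so I'm handing in.

```bash
python3 -c "
from cell import env
print(env.job_done())"
```

```text
the job is handed in; nothing more can be done
None
```

All four gauges sit home, dial up, in the wells matching their dial bands, and the job is handed in at about 24 s with the odometer and screwdriver left alone; no verdict was returned.

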